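Start a magnetic stirrer: dial to off, power on, five clicks up

ROBOT

A 7-joint arm with a two-finger parallel gripper is mounted at the origin on a cart in front of the work surface, level with it; the furniture and walls round the work are solid. World frame = base frame: x ahead of the robot, y to its left, z up, the work surface at z = 0. Lengths are in m, angles in rad, forces in N, time in s.
With the tool pointing down it reaches from about 0.425 to 0.875 m from the base axis. Payload 4.7 kg.
Tool frame: the origin (TCP) lies on the mounting face of the last link; the fingertips stand 182 mm ahead of it and the grasp point (between the pads) lies 164 mm ahead of it; x points along the fingers, y is the direction in which the jaws open and shut, and the axes are right-handed (so a half turn about x gives the same grasp; the last joint's range is limited). The gripper opens to 87 mm and grips with 3 to 60 N. Pads are 19 mm wide; open, the fingers measure 117 mm over their backs; the gripper's body (75 mm by 190 mm) begins 51 mm behind the grasp point.
Start: joints at [1.119, 0.321, -0.07, 1.45, 0.023, 1.371, -0.057], TCP at [0.292, -0.581, 0.405] pointing down, gripper open.
Joint ranges: [-2.86, 2.86], [-0.3, 2.09], [-1.38, 1.24], [0.06, 2.45], [-1.56, 4.7], [0.09, 2.05], [-2.69, 2.69]. Speed limits (rad/s): [2.57, 2.57, 3.14, 3.14, 3.14, 3.14, 3.14].

INTERFACE

Orientations are given as a rotation vector (axis times angle).
In Python, from bench import monitor, get_image, ctrl gives the robot as it stands.
- The arm moves only by the shell command python3 -m creep 'ROWS' [FORCE]. ROWS is JSON, a list of rows, each a list of 7 numbers: the shift along the tool's x, y, z in mm, then the turn, a rotation vector about the tool's x, y, z in rad, then the finger opening in mm, from 0 to 87. A call has 1 to 5 rows; each row shifts and turns the commanded pose from where the row before left it, along the tool's axes as they then stand; what a row does not reach is not made up. A row lasts 1/10 s, in which the tool goes at most 50 mm and 8.59 degrees, less where a joint would pass 70% of its speed; a pose out of reach is approached as far as the arm can. A call is refused whole if a number of a shift passes 50 or a number of a turn 0.15, either way. A call with a gripper value outside its range is refused whole. The fingers move at their own pace and stop on an object; FORCE is the grip in N (left out, the last holds). Time passes only in rows, so rows that do not move let the fingers close. It gives the time, the measured TCP pose, the force and the opening at its end, in the units of the state.
- monitor.get_state(): the state, without advancing time (a new reading comes with each control period).
- get_image(name): name is "scene" or "top" or "wrist"; returns a dict with "img" (384x512x3 uint8, red, green, blue), "mtx" (3x3 intrinsics, pixels), "D" ([k1, k2, p1, p2, k3] as OpenCV has them; the pictures are not rectified), "view" (4x4, takes a point from world to camera coordinates). Camera axes: x right, y up, looking along -z (the intrinsics and any distortion apply to the point x, -y, -z); pixel columns grow to the right and rows downward; lengths in m; the calibration is good to about 2 mm. A picture is of the moment at which its call begins. There is no depth.
- ctrl.close_job(): hands the job in, once; it reports no verdict.
The state is a dict: "time": time; "joint_positions": joint angles; "qd": joint speeds; "joint_torque": joint torques, N m; "position": TCP position; "tool_rot": TCP orientation; "ft_force": force on the tool from outside, world axes, zero at the start; "torque": the same for the moment, N m; "grip_width": opening from 0.0 (shut) to 1.0 (fully open).
Only numpy, scipy, OpenCV 4.12 (cv2) and the standard library are available. Lean on these libraries where they do the work, as an engineer would, in place of code of your own. Each camera call takes 0.05 s, during which the arm holds its last target.

TASK

The magnetic stirrer was left switched off with its speed selector still turned up. With a fingertip turn the selector back to its off mark, then press the upper half of the power rocker down until it snaps on, and then turn the selector up clockwise to 5, that is five clicks from off, never past 5, so that the stirring bar does not jump. Only push the selector's bar with the shut fingertips, do not take it between the fingers, and leave the beaker on the plate and everything round the stirrer where it stands.

Things in the scene. Friction and masses are not known exactly. Their poses are not given: they have to be found in the camera images.
- stirrer: Fixed white magnetic stirrer, 130 wide, 190 deep. Origin: centre of its underside; x points from its front (control panel, towards the robot) to its rear, y to its left, z up. A round white plate, radius 48, top at z = 62, centre at x = 45; in front a grey panel sloped 15 degrees down to the front, its middle at x = -55, z = 40.5. Selector at y = +22, rocker at y = -43.
- speed_dial (a joint): Angle of the speed selector, rad, 0 at off (end stop), growing clockwise seen from above; a detent (click) every 0.5236 rad, 8 clicks past off, so setting 5 reads 2.618. It drops by itself into the nearest detent; passing from one to the next takes about 0.045 N m (some 3 N near the end of the bar), half-way it snaps over. Starts resting in one of 3 to 7.
- dial_hub (a point): Point on the selector's axis at the top of its bar. z points out of the sloped panel along the axis, x along the bar to its white-lined pointer end; both turn with it. Bar 46 long, 10 wide, centred on the axis; it stands 18 high on a flat black disc of radius 25 (disc top 17 below this point, panel 24 below). At off the pointer aims 120 degrees left of straight up the panel, at 4 straight up.
- dial_pointer (a point): Top of the pointer end of the selector's bar, 23 mm from dial_hub. Eight white marks round the selector, growing longer clockwise, show settings 1 to 8; a small open ring at the lower left shows off.
- power_rocker (a joint): Tilt of the power rocker, rad: 0 off (its upper half, towards the plate, stands up), 0.33 on (upper half down, lower half up). It snaps over half-way and stays; a push of about 4 N on the upper half does it, 3.5 mm down in all.
- rocker_press (a point): Middle of the face of the rocker's upper half, 10 mm up the panel from its pivot, where to press, straight into the panel; moves with the rocker. Black rocker 31 long (up the panel) and 18 wide in a flat bezel; one short white line on the upper half. When off this point stands about 10 above the panel.
- beaker: Glass beaker, 58 in diameter, 70 high, standing loose in the middle of the plate. Origin: centre of its underside.
- flask: Conical glass flask, 66 in diameter, 108 high, loose on the bench left of the stirrer. Origin: centre of its underside.
- cap: Round screw cap, 34 in diameter, 12 high, loose on the bench left of the stirrer's front. Origin: centre of its underside.
- marker: Marker pen 117 long, 14 thick, lying loose along the stirrer's right side; beyond it, some 8 cm or more right of the stirrer, stands a fixed photometer 190 high (left side at world y = 0.025). Origin: centre of its underside.
- tweezers: Steel tweezers 133 long, 9 high, lying loose on the bench in front. Origin: centre of the underside.
- stopper: Round stopper, 25 in diameter at the wide top, 24 high, standing loose on the bench at the left. Origin: centre of its underside.
Not all that is in view belongs to the job. Several things have the shape of the beaker; the one meant has the colours described above.

How it is judged:
By the outcome, as a careful person would: the job done as asked, in the order asked, and still so for the second after the job is handed in, with the robot touching nothing.
It also fails if it takes over 69 s, if anything falls off the work surface, if the arm or the gripper's body presses on something with over 40 N, if the wrist force passes 120 N, or if a joint passes its speed limit or range.

## Working session

There is one attempt and no reset: what is moved stays moved. The work goes in short steps, Python scripts to look and compute and a shell command to move; the robot and the scene stay as the last step left them, time stands still between calls to the robot, and variables do not carry over. Pictures are saved under pics/ and viewed, and the job is handed in when it is done.

```bash
ls; mkdir -p pics; python3 - <<'E'
from bench import monitor,get_image
import cv2,numpy as np
s=monitor.get_state();print({k:np.round(v,3).tolist() for k,v in s.items()})
for n in ["scene","top","wrist"]:
    d=get_image(n);cv2.imwrite(f"pics/{n}0.png",d["img"][:,:,::-1]);np.savez(f"pics/{n}0.npz",**d)
    print(n,np.round(d["mtx"],1).tolist(),d["D"],np.round(d["view"],3).tolist())
E
```

```text
pics
{'time': 0.0, 'joint_positions': [1.119, 0.322, -0.07, 1.452, 0.023, 1.371, -0.057], 'qd': [0.001, 0.0, -0.002, -0.0, 0.001, 0.001, 0.001], 'joint_torque': [-0.0, -49.129, -0.404, -31.253, -0.064, 0.044, 0.0], 'position': [0.292, -0.581, 0.404], 'tool_rot': [1.962, 0.467, -1.963], 'ft_force': [-0.079, -0.335, 0.114], 'torque': [-0.047, -0.01, -0.014], 'grip_width': 0.999}
scene [[429.8, 0.0, 255.2], [0.0, 429.8, 184.0], [0.0, 0.0, 1.0]] [0.01284642 0.         0.         0.         0.        ] [[0.556, -0.831, 0.019, -0.11], [0.589, 0.41, 0.697, -0.563], [-0.587, -0.376, 0.717, -0.498], [0.0, 0.0, 0.0, 1.0]]
top [[496.3, 0.0, 272.1], [0.0, 496.3, 185.3], [0.0, 0.0, 1.0]] [-0.15330628  0.          0.          0.          0.        ] [[0.016, -1.0, -0.001, 0.273], [0.991, 0.016, 0.135, -0.66], [-0.135, -0.003, 0.991, -1.231], [0.0, 0.0, 0.0, 1.0]]
wrist [[269.1, 0.0, 254.5], [0.0, 269.1, 191.5], [0.0, 0.0, 1.0]] [0.0152981 0.        0.        0.        0.       ] [[0.449, -0.893, -0.003, -0.649], [0.851, 0.429, -0.303, 0.037], [0.272, 0.134, 0.953, -0.393], [0.0, 0.0, 0.0, 1.0]]
```

View pics/scene0.png

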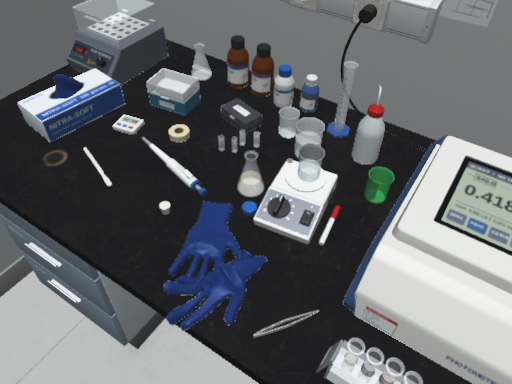

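View pics/top0.png

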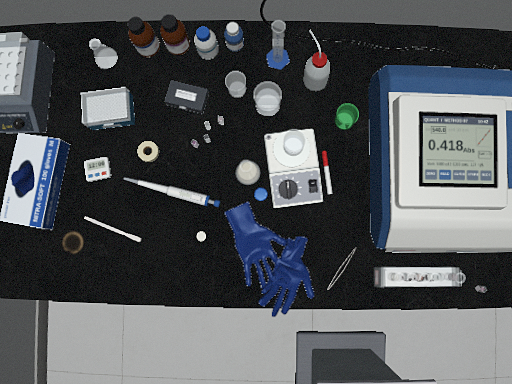

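```bash
python3 - <<'E'
import cv2
a=cv2.imread("pics/top0.png")[115:225,235:345];b=cv2.imread("pics/scene0.png")[140:250,235:345]
a=cv2.resize(a,None,fx=5,fy=5,interpolation=cv2.INTER_CUBIC);b=cv2.resize(b,None,fx=5,fy=5,interpolation=cv2.INTER_CUBIC)
cv2.imwrite("pics/top0c.png",a);cv2.imwrite("pics/scene0c.png",b)
E
```

```text
(no output)
```

View pics/top0c.png

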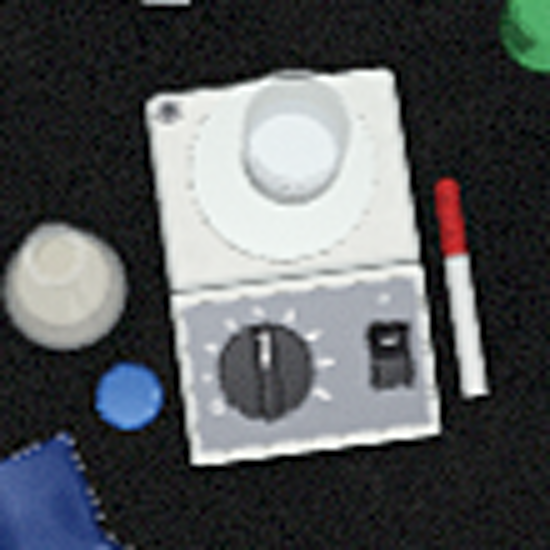

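View pics/scene0c.png

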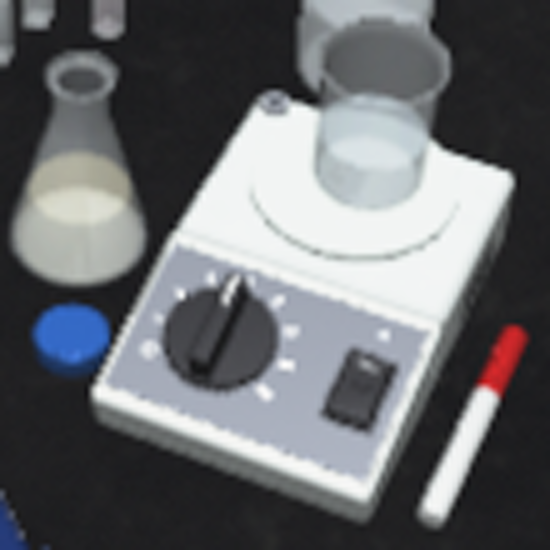

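```bash
cat > h.py <<'E'
import numpy as np,cv2
from scipy.spatial.transform import Rotation as R
def ray(d,px):
    u=cv2.undistortPoints(np.array([[px]],float),d["mtx"],d["D"])[0,0]
    c=np.array([u[0],-u[1],-1.0]);V=d["view"];Rm=V[:3,:3]
    return -Rm.T@V[:3,3],Rm.T@c
def onz(d,px,z):
    o,r=ray(d,px);return o+r*(z-o[2])/r[2]
def tri(obs):
    A=np.zeros((3,3));b=np.zeros(3)
    for d,p in obs:
        o,r=ray(d,p);r=r/np.linalg.norm(r);P=np.eye(3)-np.outer(r,r);A+=P;b+=P@o
    x=np.linalg.solve(A,b);return x
def proj(d,p):
    V=d["view"];c=V[:3,:3]@np.asarray(p)+V[:3,3]
    return cv2.projectPoints(np.array([[c[0],-c[1],-c[2]]]),np.zeros(3),np.zeros(3),d["mtx"],d["D"])[0][0,0]
def load(n): return dict(np.load(n))
E
python3 - <<'E'
from h import *
t=load("pics/top0.npz");s=load("pics/scene0.npz")
T=lambda x,y:(235+x/5-.4,115+y/5-.4); S=lambda x,y:(235+x/5-.4,140+y/5-.4)
for n,a,b in [("disc",(266,372),(221,335)),("rock",(390,354),(360,388)),("fl",(193,463),(94,393)),("fr",(440,434),(372,512)),("rr",(392,70),(515,180)),("rl",(148,102),(258,100))]:
    x=tri([(t,T(*a)),(s,S(*b))]);print(n,x.round(4),proj(t,x)-T(*a))
o,_=ray(t,T(0,0));print(o)
for n,a,z in [("disc",(266,372),.0473),("rock",(390,354),.046),("fl",(193,463),.03),("fr",(440,434),.03)]:print(n,onz(t,T(*a),z).round(4))
E
```

```text
disc [0.6472 0.242  0.0484] [ 0.45510944 -0.30058336]
rock [0.6577 0.1783 0.0457] [ 0.39487112 -0.23686285]
fl [0.6019 0.2783 0.029 ] [ 0.59885705 -0.43124669]
fr [0.6196 0.1495 0.0221] [ 0.62532972 -0.37065327]
rr [0.8066 0.1784 0.0497] [ 0.27340731 -0.14858426]
rl [0.7876 0.3059 0.0474] [ 0.10884476 -0.07029484]
[0.48352471 0.27913898 1.30937015]
disc [0.6465 0.2431 0.0473]
rock [0.657  0.1794 0.046 ]
fl [0.6007 0.2798 0.03  ]
fr [0.6178 0.1519 0.03  ]
```

```bash
cat >> h.py <<'E'
TH=np.deg2rad(8.3); HUB0=None
def pan(th):
    c,s=np.cos(th),np.sin(th);Rz=np.array([[c,-s,0],[s,c,0],[0,0,1]])
    k=np.deg2rad(15)
    n=Rz@[-np.sin(k),0,np.cos(k)];v=Rz@[np.cos(k),0,np.sin(k)];u=Rz@[0,-1,0]
    return Rz,n,u,v
E
python3 - <<'E'
from h import *
from bench import monitor
s=monitor.get_state();Q=R.from_rotvec(s["tool_rot"]).as_matrix();print(Q.round(3))
w=load("pics/wrist0.npz");V=w["view"];c=-V[:3,:3].T@V[:3,3]
print("cam in tool",(Q.T@(c-s["position"])).round(4),"look",(Q.T@(-V[2,:3])).round(3),"right",(Q.T@V[0,:3]).round(3))
E
```

```text
[[-0.001  0.449 -0.893]
 [ 0.001 -0.893 -0.449]
 [-1.    -0.001  0.   ]]
cam in tool [ 0.0201  0.0005 -0.0836] look [ 0.953 -0.001  0.303] right [ 0.001  1.    -0.   ]
```

View pics/wrist0.png

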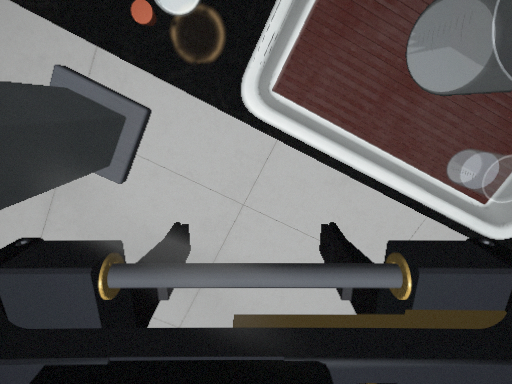

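```bash
cat >> h.py <<'E'
def cur():
    from bench import monitor
    s=monitor.get_state();return s,np.array(s["position"]),R.from_rotvec(s["tool_rot"]).as_matrix()
def to(ptcp,Qt):
    s,p,Q=cur()
    print("t",round(s["time"],2),"shift mm (tool)",(1000*Q.T@(ptcp-p)).round(1),"turn",R.from_matrix(Q.T@Qt).as_rotvec().round(3),"F",np.round(s["ft_force"],1),"q",np.round(s["joint_positions"],2))
def rep(rows,P=None):
    if P is None: s,p,Q=cur()
    else: p,Q=P
    for r in rows:
        p=p+Q@np.array(r[:3])/1000;Q=Q@R.from_rotvec(r[3:6]).as_matrix()
    return p,Q
E
python3 - <<'E'
from h import *
Rz,n,u,v=pan(TH)
D=np.array([.6468,.2425,.0475])
Q=np.c_[-n,v,u]; print(np.linalg.det(Q))
p=D+n*.30+.05*u
print(p); to(p,Q)
E
```

```text
1.0000000000000002
[0.57718537 0.18181507 0.33727775]
t 0.15 shift mm (tool) [  67.4 -553.  -597.4] turn [-1.242  0.163  0.228] F [ 0.5  0.5 -0.7] q [ 1.12  0.32 -0.07  1.45  0.02  1.37 -0.06]
```

```bash
python3 -m creep '[[-30,0,0,0,0,0,0],[-20,-20,-25,0,0,0,0],[-10,-32,-35,0,0,0,0],[0,-32,-35,0,0,0,0],[0,-32,-35,0,0,0,0]]' 10; python3 -m creep '[[0,-32,-35,0,0,0,0],[0,-32,-35,0,0,0,0],[0,-32,-35,0,0,0,0],[0,-32,-35,0,0,0,0],[0,-32,-35,0,0,0,0]]'; python3 - <<'E'
from h import *
Rz,n,u,v=pan(TH)
to(np.array([.5772,.1818,.3373]),np.c_[-n,v,u])
E
```

```text
time: 0.65
position: [0.3564, -0.417, 0.465]
tool_rot: [1.963, 0.465, -1.962]
ft_force: [1.0, 0.1, -0.2]
grip_width: 0.631
time: 1.15
position: [0.4407, -0.1951, 0.4647]
tool_rot: [1.962, 0.465, -1.962]
ft_force: [0.7, -0.3, -0.6]
grip_width: 0.171
t 1.15 shift mm (tool) [ 127.2 -275.5 -291.3] turn [-1.242  0.164  0.226] F [ 0.7 -0.3 -0.6] q [ 0.76 -0.05 -0.38  1.75 -0.02  1.44 -0.72]
```

```bash
python3 -m creep '[[0,-33,-35,0,0,0,0],[0,-33,-35,0,0,0,0],[0,-33,-35,0,0,0,0],[0,-33,-35,0,0,0,0],[0,-33,-35,0,0,0,0]]' ; python3 -m creep '[[0,-33,-35,0,0,0,0],[0,-33,-35,0,0,0,0],[0,-33,-35,0,0,0,0],[0,0,0,-0.14,0,0,0],[0,0,0,-0.14,0,0,0]]';python3 -m creep '[[0,0,0,-0.14,0,0,0],[0,0,0,-0.14,0,0,0],[0,0,0,-0.14,0,0,0],[0,0,0,-0.14,0,0,0],[0,0,0,-0.14,0,0,0]]'; python3 - <<'E'
from h import *
Rz,n,u,v=pan(TH)
to(np.array([.5772,.1818,.3373]),np.c_[-n,v,u])
E
```

```text
time: 1.65
position: [0.5228, 0.0307, 0.4648]
tool_rot: [1.962, 0.464, -1.962]
ft_force: [0.7, 0.2, 0.7]
grip_width: 0.005
time: 2.15
position: [0.5718, 0.1669, 0.4639]
tool_rot: [1.779, 0.708, -1.781]
ft_force: [0.4, -0.2, -0.1]
grip_width: 0.008
time: 2.65
position: [0.572, 0.1643, 0.4644]
tool_rot: [1.296, 1.151, -1.297]
ft_force: [0.6, -0.8, 0.5]
grip_width: 0.003
t 2.65 shift mm (tool) [127.1   3.1 -18. ] turn [-0.263  0.035  0.261] F [ 0.6 -0.8  0.5] q [ 0.4   0.29 -0.88  1.48  0.22  1.48 -0.61]
```

```bash
python3 -m creep '[[0,0,-6,-0.14,0.02,0.13,0],[0,0,-6,-0.13,0.02,0.13,0],[40,0,-6,0,0,0,0],[40,0,0,0,0,0,0],[40,0,0,0,0,0,0]]' ;python3 -m creep '[[0,0,0,0,0,0,0]]'; python3 - <<'E'
from h import *
from bench import get_image
Rz,n,u,v=pan(TH)
to(np.array([.5772,.1818,.3373]),np.c_[-n,v,u])
d=get_image("wrist");cv2.imwrite("pics/wrist1.png",d["img"][:,:,::-1]);np.savez("pics/wrist1.npz",**d)
E
```

```text
time: 3.15
position: [0.597, 0.1857, 0.3464]
tool_rot: [1.248, 1.109, -0.981]
ft_force: [1.0, -0.8, -0.3]
grip_width: 0.004
time: 3.25
position: [0.5957, 0.184, 0.3411]
tool_rot: [1.242, 1.116, -0.991]
ft_force: [-0.6, -0.6, -1.0]
grip_width: 0.005
t 3.25 shift mm (tool) [  0.1 -19.    0.6] turn [-0.054  0.004  0.064] F [-0.6 -0.6 -1. ] q [ 0.37  0.35 -0.88  1.68  0.38  1.07 -0.51]
```

View pics/wrist1.png

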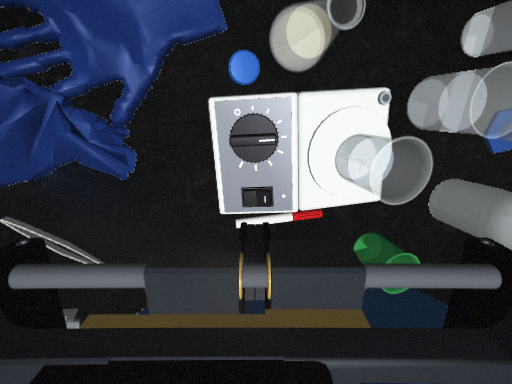

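```bash
python3 - <<'E'
import cv2
a=cv2.imread("pics/wrist1.png")[85:225,200:310]
cv2.imwrite("pics/wrist1c.png",cv2.resize(a[:, :],None,fx=4.2,fy=4.2,interpolation=cv2.INTER_CUBIC))
E
```

```text
(no output)
```

View pics/wrist1c.png

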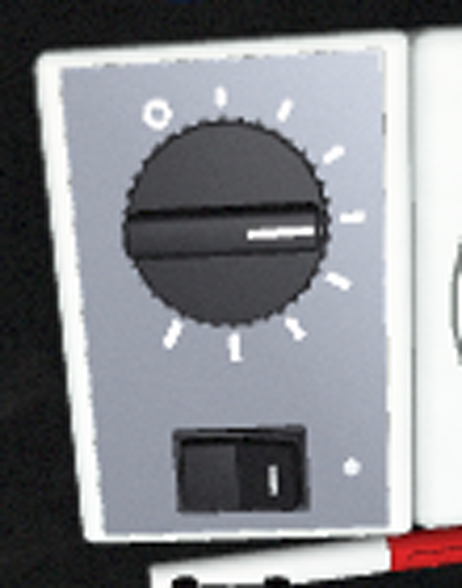

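```bash
cat > meas.py <<'E'
from h import *
from scipy.optimize import least_squares
import sys
d=load("pics/wrist1.npz");t=load("pics/top0.npz");s=load("pics/scene0.npz")
def onp(d,px,p0,n):
    o,r=ray(d,px);return o+r*((p0-o)@n)/(r@n)
C=lambda x,y:(200+(x+.5)/4.2-.5,85+(y+.5)/4.2-.5)
marks={-0.0:(157,113),1:(220,97),2:(285,110),3:(333,155),4:(352,217),5:(340,281),6:(295,329),7:(235,347),8:(174,334)}
g=cv2.cvtColor(d["img"],cv2.COLOR_RGB2GRAY).astype(float)
th=TH;D=np.array([.6468,.2425,.0475])
for it in range(3):
    Rz,n,u,v=pan(th);P0=D-.007*n
    pts=[];ks=[]
    for k,m in marks.items():
        x,y=C(*m);x0,y0=int(round(x)),int(round(y))
        w=np.clip(g[y0-4:y0+5,x0-4:x0+5]-185,0,None);
        yy,xx=np.mgrid[y0-4:y0+5,x0-4:x0+5];c=((w*xx).sum()/w.sum(),(w*yy).sum()/w.sum())
        q=onp(d,c,P0,n)-P0;pts.append([q@u,q@v]);ks.append(k)
    pts=np.array(pts);a=np.deg2rad(30*(np.array(ks)-4));f=lambda z:(z[:2]+z[3]*np.c_[np.sin(a+z[2]),np.cos(a+z[2])]-pts).ravel()
    r=least_squares(f,[0,0,0,.03]);z=r.x
    print("centre off mm",(z[:2]*1e3).round(2),"psi deg",np.rad2deg(z[2]).round(2),"rho",z[3]*1e3,"rms",np.sqrt(np.mean(r.fun**2))*1e3)
    D=D+z[0]*u+z[1]*v;th-=z[2]
print("disc top centre",D.round(4),"yaw",np.rad2deg(th).round(2))
Rz,n,u,v=pan(th)
org=D-Rz@np.array([-.0568,.022,.0473]);print("stirrer origin",org.round(4))
loc=lambda x:Rz@np.array(x)+org
for nm,p in [("disc",[-.0568,.022,.0473]),("hub",[-.0612,.022,.0637]),("rock",[-.055-.0017,-.043,.047]),("press",[-.0479,-.043,.0527]),("fl",[-.095,.065,.030]),("fr",[-.095,-.065,.03])]:
    print(nm,loc(p).round(4),"wrist",proj(d,loc(p)).round(1),"top",proj(t,loc(p)).round(1),"scene",proj(s,loc(p)).round(1))
E
python3 meas.py; python3 - <<'E'
T=lambda x,y:(235+x/5-.4,115+y/5-.4); S=lambda x,y:(235+x/5-.4,140+y/5-.4);C=lambda x,y:(200+(x+.5)/4.2-.5,85+(y+.5)/4.2-.5)
for n,a,b,c in [("disc",(266,372),(221,335),(228,222)),("rock",(390,354),(360,388),(240,470)),("fl",(193,463),(94,393),(38,55)),("fr",(440,434),(372,512),(88,540))]:print(n,C(*c),T(*a),S(*b))
E
```

```text
centre off mm [-0.02  1.54] psi deg -0.21 rho 31.149898070301802 rms 0.2686289737893332
centre off mm [ 0.01 -0.  ] psi deg -0.01 rho 31.152205061180403 rms 0.26917039139673893
centre off mm [ 0. -0.] psi deg -0.0 rho 31.152267735284603 rms 0.26918514196181326
disc top centre [0.6483 0.2427 0.0479] yaw 8.52
stirrer origin [7.077e-01 2.294e-01 6.000e-04]
disc [0.6483 0.2427 0.0479] wrist [253.3 138.8] top [288.  188.3] scene [278.1 206.3]
hub [0.6439 0.2421 0.0643] wrist [252.1 141. ] top [288.4 189.2] scene [277.7 202.7]
rock [0.658  0.1785 0.0476] wrist [256.9 198.6] top [313. 185.] scene [306.2 216.6]
press [0.6667 0.1798 0.0533] wrist [265.9 199.3] top [312.7 181.3] scene [307.9 212. ]
fl [0.6041 0.2796 0.0306] wrist [210.5  97. ] top [273.3 205.9] scene [252.6 216.9]
fr [0.6234 0.151  0.0306] wrist [222.6 215.8] top [323.  199.2] scene [308.8 238. ]
disc (253.9047619047619, 137.47619047619048) (287.8, 189.0) (278.8, 206.6)
rock (256.76190476190476, 196.52380952380952) (312.6, 185.4) (306.6, 217.2)
fl (208.66666666666666, 97.71428571428571) (273.20000000000005, 207.2) (253.4, 218.2)
fr (220.57142857142856, 213.19047619047618) (322.6, 201.4) (309.0, 242.0)
```

```bash
cat >> h.py <<'E'
TH=np.deg2rad(8.52);H=np.array([.6439,.2421,.0640])
Rz,n,u,v=pan(TH);NQ=np.c_[-n,v,u]
def bl(phi_deg,r,dd,h,lead=0,side=1,flip=0):
    """tool pose: tip at r along bar, dd off bar's CW side, h above hub; returns TCP,Q; tool y along bar at phi(+lead)"""
    a=np.deg2rad(phi_deg);e=np.sin(a)*u+np.cos(a)*v;m=np.cos(a)*u-np.sin(a)*v
    P=H+r*e+dd*m+h*n
    b=np.deg2rad(phi_deg+lead);y=np.sin(b)*u+np.cos(b)*v
    if flip:y=-y
    Q=np.c_[-n,y,np.cross(-n,y)]
    return P+.182*n,Q
def rel():
    s,p,Q=cur();T=p+.182*Q[:,0]-H
    w=np.array([T@u,T@v,T@n])*1e3;yaw=np.rad2deg(np.arctan2(Q[:,1]@u,Q[:,1]@v))
    print("t",round(s["time"],2),"tip u,v,n mm",w.round(1),"tooly phi",yaw.round(1),"tilt err",(NQ[:,0]@Q[:,0]).round(4),"F uvn",np.round([s["ft_force"]@u,s["ft_force"]@v,s["ft_force"]@n],1),"q",np.round(s["joint_positions"],2),"g",round(s["grip_width"],3))
E
python3 - <<'E'
from h import *
rel();to(*bl(0,.022,.021,.030))
E
```

```text
t 3.3 tip u,v,n mm [ 49.9   8.3 103.8] tooly phi 3.3 tilt err 0.9983 F uvn [ 0.2 -0.8  1.1] q [ 0.37  0.35 -0.88  1.67  0.38  1.07 -0.51] g 0.008
t 3.3 shift mm (tool) [ 73.1   5.6 -29. ] turn [-0.058  0.004  0.059] F [-1.  -0.4  0.9] q [ 0.37  0.35 -0.88  1.67  0.38  1.07 -0.51]
```

```bash
python3 -m creep '[[0,0,0,-0.058,0.004,0.059,0],[25,3,-15,0,0,0,0],[25,3,-14,0,0,0,0],[20,0,0,0,0,0,0],[0,0,0,0,0,0,0]]' ; python3 - <<'E'
from h import *
rel();to(*bl(0,.022,.021,.030))
E
```

```text
time: 3.8
position: [0.6166, 0.2174, 0.2801]
tool_rot: [1.228, 1.093, -0.9]
ft_force: [-0.5, -1.0, 0.2]
grip_width: 0.004
t 3.8 tip u,v,n mm [20.5 26.9 34.6] tooly phi -0.0 tilt err 1.0 F uvn [ 0.9 -0.6  0.3] q [ 0.27  0.45 -0.83  1.7   0.52  0.93 -0.59] g 0.004
t 3.8 shift mm (tool) [ 4.6 -4.4  0.6] turn [ 0.     0.001 -0.003] F [-0.5 -1.   0.2] q [ 0.27  0.45 -0.83  1.7   0.52  0.93 -0.59]
```

```bash
python3 -m creep '[[20,-4,0,0,0,0,0],[14,0,0,0,0,0,0],[0,0,0,0,0,0,0]]' ; python3 - <<'E'
from h import *
rel()
from bench import get_image
for nn in ["wrist","scene"]:
    d=get_image(nn);cv2.imwrite(f"pics/{nn}2.png",d["img"][:,:,::-1])
a=cv2.imread("pics/wrist2.png")[60:300,150:370];b=cv2.imread("pics/scene2.png")[140:260,240:350]
cv2.imwrite("pics/c2.png",np.hstack([cv2.resize(a,(440,480)),cv2.resize(b,(360,480))[:, :]])[:, :800])
E
```

```text
time: 4.1
position: [0.6219, 0.2174, 0.2465]
tool_rot: [1.229, 1.091, -0.9]
ft_force: [-0.4, 0.4, -1.0]
grip_width: 0.005
t 4.1 tip u,v,n mm [21.4 23.4  0.9] tooly phi 0.1 tilt err 1.0 F uvn [-0.5 -0.6 -0.9] q [ 0.24  0.49 -0.8   1.71  0.57  0.88 -0.63] g 0.005
```

View pics/c2.png

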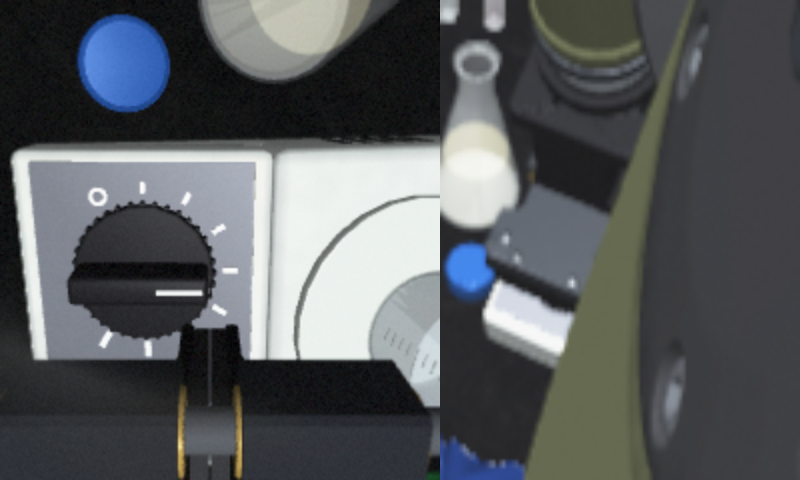

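```bash
python3 -m creep '[[9.5,-1,0,0,0,0,0],[0,0,-4,0,0,0,0],[0,0,-3,0,0,0,0],[0,0,0,0,0,0,0]]' ; python3 - <<'E'
from h import *
rel()
E
python3 -m creep '[[0,1.6,-2.7,-0.12,0,0,0],[0,1.6,-2.7,-0.12,0,0,0],[0,1.6,-2.7,-0.12,0,0,0],[0,1.6,-2.7,-0.12,0,0,0],[0,0,0,0,0,0,0]]'; python3 - <<'E'
from h import *
rel()
E
```

```text
time: 4.6
position: [0.6225, 0.2258, 0.2383]
tool_rot: [1.229, 1.091, -0.897]
ft_force: [-0.1, -2.0, -1.0]
grip_width: 0.007
t 4.6 tip u,v,n mm [13.1 23.5 -7.5] tooly phi -0.0 tilt err 1.0 F uvn [ 2.  -0.6 -0.9] q [ 0.22  0.51 -0.79  1.71  0.58  0.87 -0.65] g 0.007
time: 5.1
position: [0.6248, 0.2384, 0.2397]
tool_rot: [0.83, 1.219, -0.585]
ft_force: [0.8, -1.5, 0.7]
grip_width: 0.006
t 5.1 tip u,v,n mm [ 0.8 27.9 -7.3] tooly phi -27.5 tilt err 1.0 F uvn [1.6 0.7 0.6] q [ 0.26  0.56 -0.88  1.69  0.66  0.91 -0.23] g 0.006
```

```bash
python3 -m creep '[[0,1.3,-2.7,-0.12,0,0,0],[0,1.3,-2.7,-0.12,0,0,0],[0,1.3,-2.7,-0.12,0,0,0],[0,1.3,-2.7,-0.12,0,0,0],[0,0,0,0,0,0,0]]'; python3 -m creep '[[0,1.6,-2.7,-0.12,0,0,0],[0,1.6,-2.7,-0.12,0,0,0],[0,1.6,-2.7,-0.12,0,0,0],[0,1.6,-2.7,-0.12,0,0,0],[0,0,0,0,0,0,0]]'; cat > look.py <<'E'
from h import *
import sys
from bench import get_image
rel()
d=get_image("wrist");np.savez(f"pics/w{sys.argv[1]}.npz",**d);cv2.imwrite(f"pics/w{sys.argv[1]}.png",cv2.resize(d["img"][40:300,120:400,::-1],None,fx=2,fy=2))
E
python3 look.py 3
```

```text
time: 5.6
position: [0.6206, 0.25, 0.2392]
tool_rot: [0.426, 1.289, -0.272]
ft_force: [0.7, 0.5, -0.7]
grip_width: 0.003
time: 6.1
position: [0.612, 0.2589, 0.2369]
tool_rot: [0.018, 1.306, 0.041]
ft_force: [0.1, 0.7, -0.5]
grip_width: 0.01
t 6.1 tip u,v,n mm [-21.5  17.8  -7.4] tooly phi -82.3 tilt err 1.0 F uvn [-0.7  0.1 -0.5] q [ 0.33  0.64 -1.04  1.7   0.81  0.97  0.6 ] g 0.01
```

View pics/w3.png

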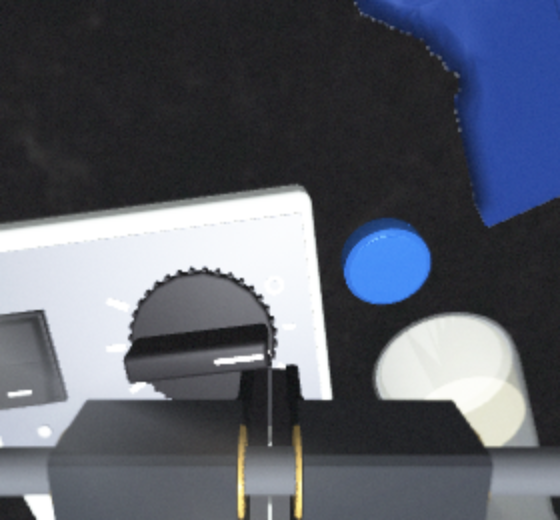

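```bash
python3 -m creep '[[0,1.6,-3,-0.12,0,0,0],[0,1.6,-3,-0.12,0,0,0],[0,1.6,-3,-0.12,0,0,0],[0,1.6,-2.7,-0.12,0,0,0],[0,0,0,0,0,0,0]]'; python3 look.py 4
```

```text
time: 6.65
position: [0.6001, 0.2625, 0.2337]
tool_rot: [-0.391, 1.268, 0.351]
ft_force: [-0.4, 0.1, 0.3]
grip_width: 0.007
t 6.65 tip u,v,n mm [-26.7   6.1  -7.6] tooly phi -109.8 tilt err 1.0 F uvn [-0.2 -0.3  0.4] q [ 0.37  0.67 -1.13  1.72  0.88  1.    1.02] g 0.007
```

View pics/w4.png

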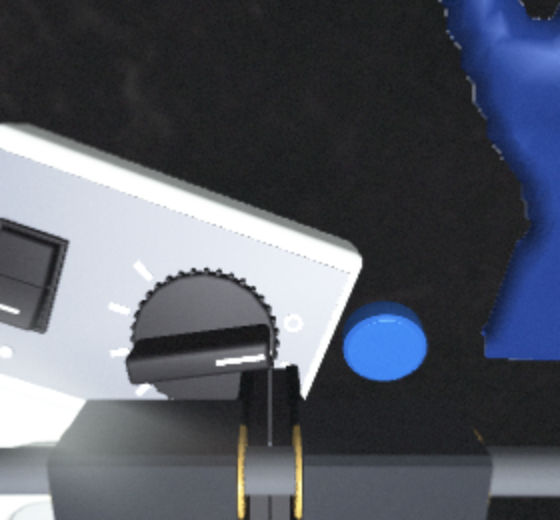

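```bash
python3 -m creep '[[0,0,6,0,0,0,0],[-20,0,10,0,0,0,0],[-40,0,10,0,0,0,0],[-30,0,10,0,0,0,0],[0,0,0,0,0,0,0]]'; python3 look.py 5
```

```text
time: 7.2
position: [0.608, 0.2783, 0.3352]
tool_rot: [-0.39, 1.259, 0.354]
ft_force: [0.3, 0.8, 0.5]
grip_width: 0.008
t 7.2 tip u,v,n mm [-41.7  43.8  87.7] tooly phi -109.8 tilt err 0.9999 F uvn [-0.7  0.5  0.4] q [ 0.39  0.61 -1.21  1.6   0.78  1.15  1.1 ] g 0.008
```

View pics/w5.png

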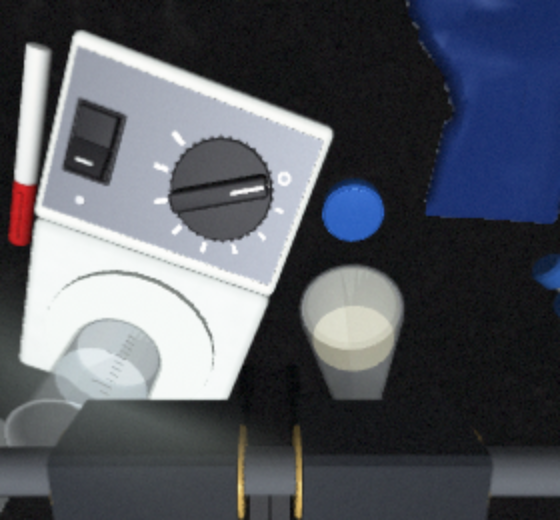

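```bash
cat > ang.py <<'E'
from h import *
def ang(f,a,b):
    d=load(f);f2=lambda p:(120+(p[0]+.5)/2-.5,40+(p[1]+.5)/2-.5)
    o=[]
    for p in (a,b):
        oo,r=ray(d,f2(p));x=oo+r*((H-oo)@n)/(r@n)-H;o.append([x@u*1e3,x@v*1e3])
    o=np.array(o);e=o[1]-o[0];print(o.round(1),"phi",np.rad2deg(np.arctan2(*e)).round(1))
E
python3 - <<'E'
from ang import *
ang("pics/w5.npz",(231,192),(266,186))
rel()
# rocker press
org=H-Rz@np.array([-.0612,.022,.0637])
K=org+Rz@np.array([-.0479,-.043,.0527]);K2=K-H
print("press uvn",K2@u,K2@v,K2@n)
d=load("pics/w5.npz");p=proj(d,K);print("press px in crop",(p-[120,40]+.5)*2-.5)
E
```

```text
[[ -5.6  -3.3]
 [-19.7 -11.2]] phi -119.4
t 7.25 tip u,v,n mm [-40.3  41.7  85.2] tooly phi -109.9 tilt err 0.9999 F uvn [ 0.1 -0.  -0.8] q [ 0.39  0.61 -1.21  1.6   0.78  1.15  1.1 ] g 0.004
press uvn 0.06499999999999999 0.00999980399351687 -0.014067477389043284
press px in crop [ 82.06770661 163.61042881]
```

```bash
python3 -m creep '[[0,0,0,0.13,0,0,0],[0,0,0,0.13,0,0,0],[0,0,0,0.09,0,0,0],[0,0,0,0,0,0,0]]'; cat > tgt.py <<'E'
from h import *
import sys
a=[float(x) for x in sys.argv[1:]]  # u v n(mm) phi
b=np.deg2rad(a[3]);y=np.sin(b)*u+np.cos(b)*v;Q=np.c_[-n,y,np.cross(-n,y)]
rel();to(H+(a[0]*u+a[1]*v+a[2]*n)/1e3+.182*n,Q)
E
python3 tgt.py 65 15 20 -90
```

```text
time: 7.65
position: [0.607, 0.2755, 0.3283]
tool_rot: [-0.096, 1.302, 0.124]
ft_force: [0.0, 0.2, 0.2]
grip_width: 0.009
t 7.65 tip u,v,n mm [-38.3  38.7  81.4] tooly phi -89.8 tilt err 1.0 F uvn [-0.2  0.1  0.2] q [ 0.36  0.57 -1.15  1.61  0.73  1.12  0.78] g 0.009
t 7.65 shift mm (tool) [  61.5 -103.5  -22.9] turn [-0.003  0.005  0.001] F [0.  0.2 0.2] q [ 0.36  0.57 -1.15  1.61  0.73  1.12  0.78]
```

```bash
python3 -m creep '[[0,-35,-10,0,0,0,0],[0,-35,-8,0,0,0,0],[0,-33,-5,0,0,0,0],[30,0,0,0,0,0,0],[30,0,0,0,0,0,0]]';python3 -m creep '[[0,0,0,0,0,0,0]]'; python3 tgt.py 65 15 -5 -90;python3 look.py 6
```

```text
time: 8.15
position: [0.6172, 0.1698, 0.2646]
tool_rot: [-0.095, 1.3, 0.122]
ft_force: [0.3, 0.4, -0.2]
grip_width: 0.006
time: 8.25
position: [0.6152, 0.1709, 0.2607]
tool_rot: [-0.097, 1.308, 0.125]
ft_force: [-0.6, -0.7, 0.4]
grip_width: 0.004
t 8.25 tip u,v,n mm [66.4 13.  18.1] tooly phi -89.9 tilt err 1.0 F uvn [ 0.6 -0.5  0.6] q [ 0.55  0.59 -1.13  1.74  0.75  0.98  0.89] g 0.004
t 8.25 shift mm (tool) [23.1  1.2  1.7] turn [-0.001 -0.002  0.001] F [-0.6 -0.7  0.4] q [ 0.55  0.59 -1.13  1.74  0.75  0.98  0.89]
t 8.25 tip u,v,n mm [66.4 13.  18.1] tooly phi -89.9 tilt err 1.0 F uvn [ 0.6 -0.5  0.6] q [ 0.55  0.59 -1.13  1.74  0.75  0.98  0.89] g 0.004
```

View pics/w6.png

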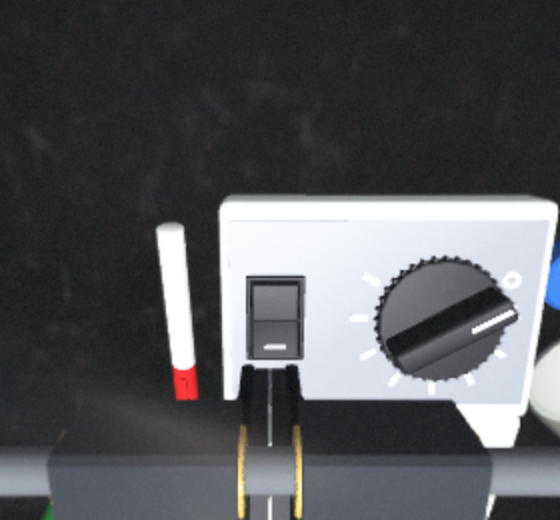

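```bash
python3 -m creep '[[15,1,2,0,0,0,0],[11,0,0,0,0,0,0],[3,0,0,0,0,0,0],[0,0,0,0,0,0,0]]'; python3 tgt.py 65 15 -18 -90;
```

```text
time: 8.7
position: [0.6252, 0.1758, 0.2376]
tool_rot: [-0.097, 1.301, 0.127]
ft_force: [0.4, 1.0, 0.3]
grip_width: 0.008
t 8.7 tip u,v,n mm [62.8 18.6 -7. ] tooly phi -90.0 tilt err 1.0 F uvn [-0.9  0.6  0.1] q [ 0.51  0.63 -1.09  1.74  0.79  0.95  0.87] g 0.008
t 8.7 shift mm (tool) [11.  -2.2 -2.7] turn [-0.     0.005 -0.   ] F [0.4 1.  0.3] q [ 0.51  0.63 -1.09  1.74  0.79  0.95  0.87]
```

```bash
python3 -m creep '[[0,-2,-2,0,0,0,0],[0,0,0,0,0,0,0],[0,0,0,0,0,0,0]]'; python3 tgt.py 65 15 -18 -90;
```

```text
time: 9.0
position: [0.6238, 0.1731, 0.238]
tool_rot: [-0.096, 1.3, 0.126]
ft_force: [1.3, 0.3, -0.5]
grip_width: 0.002
t 9.0 tip u,v,n mm [65.3 17.2 -6.1] tooly phi -90.0 tilt err 1.0 F uvn [-0.1  1.2 -0.8] q [ 0.52  0.62 -1.09  1.74  0.79  0.94  0.87] g 0.002
t 9.0 shift mm (tool) [11.9  0.2 -1.1] turn [-0.001  0.007  0.   ] F [ 1.3  0.3 -0.5] q [ 0.52  0.62 -1.09  1.74  0.79  0.94  0.87]
```

```bash
python3 -m creep '[[3,0,-1,0,0,0,0],[2,0,0,0,0,0,0],[0,0,0,0,0,0,0]]'; python3 tgt.py 65 15 -18 -90;python3 -m creep '[[2,0,0,0,0,0,0],[0,0,0,0,0,0,0]]'; python3 tgt.py 65 15 -18 -90;python3 -m creep '[[2,0,0,0,0,0,0],[0,0,0,0,0,0,0]]'; python3 tgt.py 65 15 -18 -90
```

```text
time: 9.3
position: [0.624, 0.1732, 0.232]
tool_rot: [-0.097, 1.301, 0.126]
ft_force: [-0.2, -0.1, -0.4]
grip_width: 0.009
t 9.3 tip u,v,n mm [ 65.3  15.6 -12. ] tooly phi -90.0 tilt err 1.0 F uvn [ 0.  -0.3 -0.3] q [ 0.51  0.63 -1.09  1.75  0.8   0.94  0.86] g 0.009
t 9.3 shift mm (tool) [6.  0.2 0.4] turn [-0.001  0.006  0.   ] F [-0.2 -0.1 -0.4] q [ 0.51  0.63 -1.09  1.75  0.8   0.94  0.86]
time: 9.5
position: [0.625, 0.1734, 0.2307]
tool_rot: [-0.096, 1.299, 0.127]
ft_force: [-0.3, -0.7, 0.6]
grip_width: 0.008
t 9.5 tip u,v,n mm [ 65.1  16.5 -13.5] tooly phi -90.0 tilt err 1.0 F uvn [ 0.7 -0.2  0.7] q [ 0.51  0.63 -1.08  1.75  0.8   0.93  0.86] g 0.008
t 9.5 shift mm (tool) [ 4.5  0.1 -0.2] turn [-0.001  0.007  0.   ] F [-0.3 -0.7  0.6] q [ 0.51  0.63 -1.08  1.75  0.8   0.93  0.86]
time: 9.7
position: [0.6251, 0.1735, 0.2283]
tool_rot: [-0.096, 1.301, 0.127]
ft_force: [0.0, -0.6, -0.3]
grip_width: 0.004
t 9.7 tip u,v,n mm [ 65.1  15.8 -15.8] tooly phi -90.0 tilt err 1.0 F uvn [ 0.6 -0.1 -0.2] q [ 0.51  0.63 -1.08  1.75  0.8   0.93  0.86] g 0.004
t 9.7 shift mm (tool) [2.2 0.1 0.2] turn [-0.001  0.006  0.   ] F [ 0.  -0.6 -0.3] q [ 0.51  0.63 -1.08  1.75  0.8   0.93  0.86]
```

```bash
python3 -m creep '[[2,0,0,0,0,0,0],[0,0,0,0,0,0,0]]'; python3 tgt.py 65 15 -18 -90|head -1;python3 -m creep '[[1.5,0,0,0,0,0,0],[0,0,0,0,0,0,0]]'; python3 look.py 7
```

```text
time: 9.9
position: [0.6254, 0.1738, 0.227]
tool_rot: [-0.097, 1.301, 0.126]
ft_force: [-3.2, -1.9, 5.8]
grip_width: 0.006
t 9.9 tip u,v,n mm [ 64.9  15.7 -17.2] tooly phi -90.0 tilt err 1.0 F uvn [ 1.4 -1.8  6.5] q [ 0.5   0.64 -1.08  1.75  0.8   0.93  0.86] g 0.006
time: 10.1
position: [0.6256, 0.1741, 0.2268]
tool_rot: [-0.098, 1.301, 0.125]
ft_force: [-9.1, -4.4, 14.9]
grip_width: 0.006
t 10.1 tip u,v,n mm [ 64.9  15.8 -17.4] tooly phi -90.0 tilt err 1.0 F uvn [ 3.  -5.5 16.9] q [ 0.5   0.64 -1.08  1.75  0.81  0.93  0.86] g 0.006
```

View pics/w7.png

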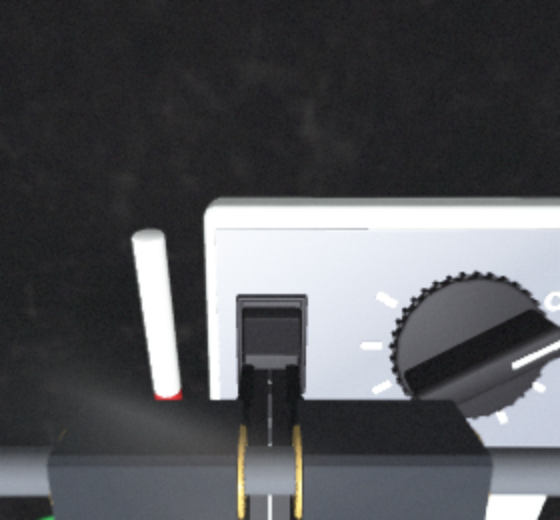

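```bash
python3 -m creep '[[-5,0,0,0,0,0,0],[-30,0,0,0,0,0,0],[-30,0,10,0,0,0,0],[-25,0,20,0,0,0,0],[0,0,0,0,0,0,0]]'; python3 look.py 8
```

```text
time: 10.65
position: [0.6332, 0.1751, 0.3245]
tool_rot: [-0.094, 1.293, 0.127]
ft_force: [-0.4, 0.8, 0.6]
grip_width: 0.003
t 10.65 tip u,v,n mm [64.4 50.1 74.9] tooly phi -89.9 tilt err 0.9999 F uvn [-0.9 -0.1  0.7] q [ 0.56  0.56 -1.18  1.64  0.7   1.07  0.95] g 0.003
```

View pics/w8.png

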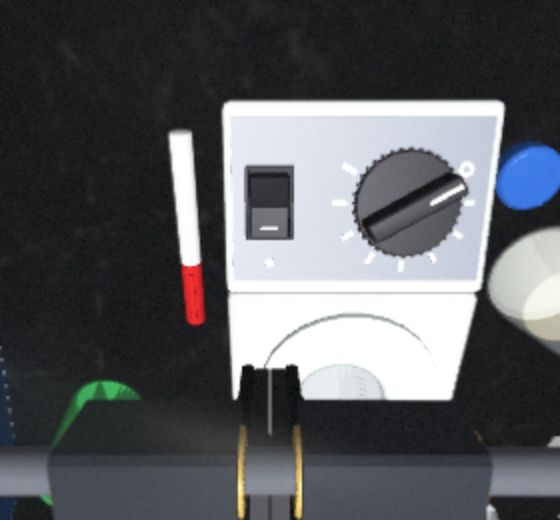

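```bash
python3 -m creep '[[0,0,0,-0.13,0,0,0],[0,0,0,-0.13,0,0,0],[0,0,0,-0.13,0,0,0],[0,0,0,-0.13,0,0,0],[0,0,0,0,0,0,0]]'; python3 tgt.py -8.5 -29 40 -120
```

```text
time: 11.2
position: [0.6305, 0.174, 0.3181]
tool_rot: [-0.539, 1.244, 0.464]
ft_force: [-0.9, -1.0, 0.1]
grip_width: 0.005
t 11.2 tip u,v,n mm [65.3 43.9 69.5] tooly phi -119.8 tilt err 1.0 F uvn [ 0.9 -0.9  0.4] q [ 0.61  0.63 -1.26  1.65  0.78  1.11  1.42] g 0.005
t 11.2 shift mm (tool) [ 29.3 100.  -26.1] turn [-0.004  0.003  0.001] F [-0.9 -1.   0.1] q [ 0.61  0.63 -1.26  1.65  0.78  1.11  1.42]
```

```bash
python3 -m creep '[[0,34,-9,0,0,0,0],[0,33,-9,0,0,0,0],[5,33,-8,0,0,0,0],[20,0,0,0,0,0,0],[0,0,0,0,0,0,0]]'; python3 tgt.py -8.5 -29 40 -120; python3 look.py 9
```

```text
time: 11.7
position: [0.5563, 0.2379, 0.2739]
tool_rot: [-0.54, 1.246, 0.462]
ft_force: [0.6, -0.5, -0.5]
grip_width: 0.005
t 11.7 tip u,v,n mm [ -8.4 -29.6  43.4] tooly phi -119.7 tilt err 1.0 F uvn [ 0.5  0.4 -0.6] q [ 0.53  0.56 -1.25  1.81  0.79  1.02  1.23] g 0.005
t 11.7 shift mm (tool) [ 3.4 -0.7  0.7] turn [-0.005  0.001  0.003] F [ 0.6 -0.5 -0.5] q [ 0.53  0.56 -1.25  1.81  0.79  1.02  1.23]
t 11.7 tip u,v,n mm [ -8.4 -29.6  43.4] tooly phi -119.7 tilt err 1.0 F uvn [ 0.5  0.4 -0.6] q [ 0.53  0.56 -1.25  1.81  0.79  1.02  1.23] g 0.005
```

View pics/w9.png

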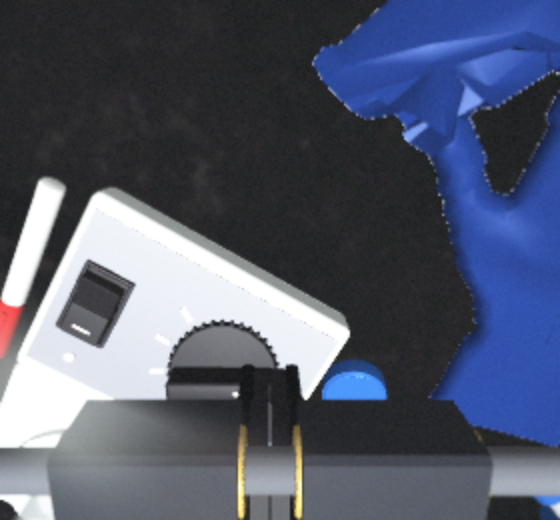

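```bash
python3 -m creep '[[25,0,-2,0,0,0,0],[20,0,0,0,0,0,0],[4,0,0,0,0,0,0],[0,0,0,0,0,0,0],[0,0,0,0,0,0,0]]'; python3 tgt.py -8.5 -29 -8 -120; python3 look.py 10
```

```text
time: 12.25
position: [0.5696, 0.2389, 0.2302]
tool_rot: [-0.538, 1.24, 0.463]
ft_force: [-0.1, -0.3, -0.6]
grip_width: 0.005
t 12.25 tip u,v,n mm [ -8.  -27.1  -2.4] tooly phi -119.7 tilt err 1.0 F uvn [ 0.3 -0.4 -0.6] q [ 0.46  0.62 -1.18  1.82  0.86  0.96  1.19] g 0.005
t 12.25 shift mm (tool) [ 5.6  0.8 -0.2] turn [-0.005  0.007  0.003] F [-0.1 -0.3 -0.6] q [ 0.46  0.62 -1.18  1.82  0.86  0.96  1.19]
t 12.25 tip u,v,n mm [ -8.  -27.1  -2.4] tooly phi -119.7 tilt err 1.0 F uvn [ 0.3 -0.4 -0.6] q [ 0.46  0.62 -1.18  1.82  0.86  0.96  1.19] g 0.005
```

View pics/w10.png

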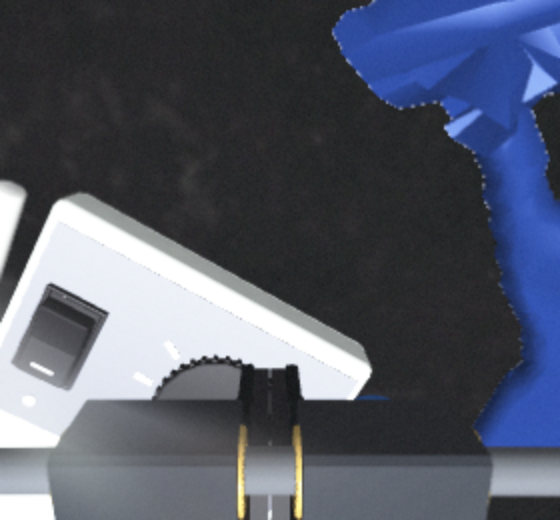

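```bash
python3 -m creep '[[5,0,0,0,0,0,0],[0,0,4,0,0,0,0],[0,0,0,0,0,0,0],[0,0,0,0,0,0,0]]'; python3 -c "from h import *;rel()"; python3 -m creep '[[0,1.6,2.6,0.12,0,0,0],[0,1.6,2.6,0.12,0,0,0],[0,1.6,2.6,0.12,0,0,0],[0,1.6,2.6,0.12,0,0,0],[0,0,0,0,0,0,0]]';  python3 -c "from h import *;rel()"
```

```text
time: 12.7
position: [0.5736, 0.2417, 0.2253]
tool_rot: [-0.539, 1.241, 0.463]
ft_force: [0.1, 0.2, 0.4]
grip_width: 0.003
t 12.7 tip u,v,n mm [-10.  -24.3  -8.2] tooly phi -119.8 tilt err 1.0 F uvn [-0.2  0.2  0.4] q [ 0.45  0.63 -1.16  1.81  0.87  0.96  1.19] g 0.003
time: 13.2
position: [0.5791, 0.2523, 0.2272]
tool_rot: [-0.131, 1.298, 0.153]
ft_force: [0.2, 0.4, -0.1]
grip_width: 0.003
t 13.2 tip u,v,n mm [-19.6 -17.1  -8.2] tooly phi -92.3 tilt err 1.0 F uvn [-0.4  0.2 -0.1] q [ 0.37  0.59 -1.07  1.79  0.81  0.93  0.74] g 0.003
```

```bash
python3 -m creep '[[0,1.8,2.6,0.12,0,0,0],[0,1.8,2.6,0.12,0,0,0],[0,1.8,2.6,0.12,0,0,0],[0,1.8,2.6,0.12,0,0,0],[0,0,0,0,0,0,0]]';  python3 -c "from h import *;rel()"; python3 -m creep '[[0,1.8,2.6,0.12,0,0,0],[0,1.8,2.6,0.12,0,0,0],[0,1.8,2.6,0.12,0,0,0],[0,1.8,2.6,0.12,0,0,0],[0,0,0,0,0,0,0]]';  python3 look.py 11
```

```text
time: 13.7
position: [0.5891, 0.2593, 0.2301]
tool_rot: [0.277, 1.301, -0.159]
ft_force: [-0.3, 0.5, 0.1]
grip_width: 0.007
t 13.7 tip u,v,n mm [-25.2  -5.8  -8.2] tooly phi -64.9 tilt err 1.0 F uvn [-0.5 -0.2  0.2] q [ 0.29  0.56 -0.98  1.76  0.74  0.91  0.3 ] g 0.007
time: 14.2
position: [0.6012, 0.2607, 0.2334]
tool_rot: [0.683, 1.251, -0.472]
ft_force: [0.3, -0.0, -0.7]
grip_width: 0.007
t 14.2 tip u,v,n mm [-24.8   6.8  -8.2] tooly phi -37.5 tilt err 1.0 F uvn [ 0.1  0.1 -0.7] q [ 0.23  0.54 -0.89  1.73  0.68  0.9  -0.12] g 0.007
```

View pics/w11.png

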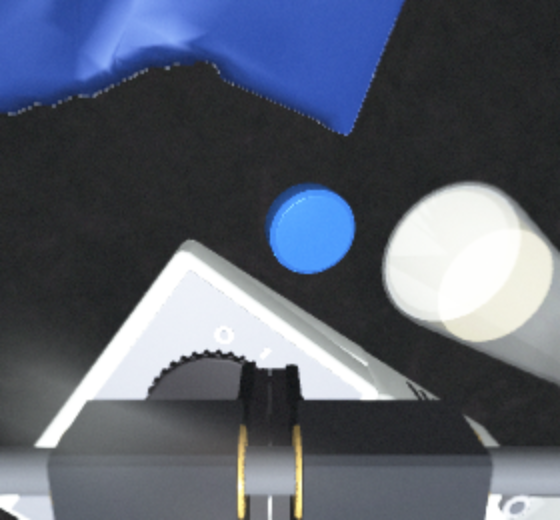

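```bash
python3 -m creep '[[0,1.8,2.6,0.12,0,0,0],[0,1.8,2.6,0.12,0,0,0],[0,1.8,2.6,0.12,0,0,0],[0,1.8,2.6,0.12,0,0,0],[0,0,0,0,0,0,0]]';  python3 -c "from h import *;rel()"; python3 -m creep '[[0,0,-5,0,0,0,0],[-20,0,0,0,0,0,0],[-40,0,0,0,0,0,0],[-40,0,20,0,0,0,0],[0,0,40,0,0,0,0]]'; python3 -m creep '[[0,0,0,0,0,0,0]]'; python3 look.py 12
```

```text
time: 14.75
position: [0.6126, 0.2563, 0.2363]
tool_rot: [1.086, 1.144, -0.784]
ft_force: [0.2, -0.6, -0.1]
grip_width: 0.007
t 14.75 tip u,v,n mm [-18.6  17.9  -8.1] tooly phi -10.0 tilt err 1.0 F uvn [ 0.6  0.1 -0.2] q [ 0.17  0.52 -0.8   1.7   0.61  0.88 -0.54] g 0.007
time: 15.25
position: [0.6018, 0.2064, 0.3434]
tool_rot: [1.087, 1.142, -0.768]
ft_force: [0.9, -0.1, 0.8]
grip_width: 0.002
time: 15.35
position: [0.6058, 0.1941, 0.3382]
tool_rot: [1.09, 1.134, -0.791]
ft_force: [0.5, -0.7, -0.4]
grip_width: 0.003
t 15.35 tip u,v,n mm [43.1 29.7 94.5] tooly phi -9.5 tilt err 0.9999 F uvn [ 0.8  0.3 -0.5] q [ 0.36  0.36 -0.89  1.68  0.44  1.   -0.34] g 0.003
```

View pics/w12.png

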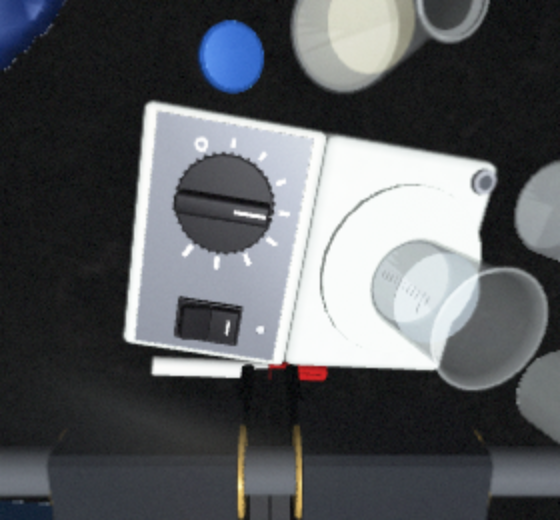

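```bash
python3 - <<'E'
from ang import *
ang("pics/w12.npz",(234,213),(266,216))
E
python3 tgt.py -24 18 30 -10
```

```text
[[ 0.1  6.4]
 [-1.  21.6]] phi -4.1
t 15.4 tip u,v,n mm [40.2 28.2 93.6] tooly phi -9.6 tilt err 1.0 F uvn [-0.5  0.1  0.2] q [ 0.36  0.36 -0.89  1.68  0.43  1.   -0.34] g 0.002
t 15.4 shift mm (tool) [ 63.3   1.6 -64.3] turn [-0.007  0.006 -0.008] F [-0.1  0.5  0.2] q [ 0.36  0.36 -0.89  1.68  0.43  1.   -0.34]
```

```bash
python3 -m creep '[[0,0,-30,0.12,0,0,0],[0,0,-30,0.12,0,0,0],[20,0,0,0.1,0,0,0],[20,0,0,0,0,0,0],[0,0,0,0,0,0,0]]'; python3 tgt.py -24 20 -8 10
```

```text
time: 15.9
position: [0.598, 0.2584, 0.2914]
tool_rot: [1.362, 1.035, -1.009]
ft_force: [-0.2, -0.7, -0.5]
grip_width: 0.006
t 15.9 tip u,v,n mm [-22.6  17.4  48.7] tooly phi 9.5 tilt err 1.0 F uvn [ 0.6 -0.5 -0.4] q [ 0.17  0.42 -0.8   1.69  0.5   0.95 -0.81] g 0.006
t 15.9 shift mm (tool) [56.7  2.4 -1.6] turn [ 0.008  0.002 -0.001] F [-0.2 -0.7 -0.5] q [ 0.17  0.42 -0.8   1.69  0.5   0.95 -0.81]
```

```bash
python3 -m creep '[[25,2,-3,0,0,0,0],[22,0,0,0,0,0,0],[8,0,0,0,0,0,0],[0,0,0,0,0,0,0],[0,0,0,0,0,0,0]]'; python3 tgt.py -24 20 -8 10
```

```text
time: 16.4
position: [0.6153, 0.2646, 0.2434]
tool_rot: [1.369, 1.031, -1.005]
ft_force: [0.7, 0.2, -0.4]
grip_width: 0.007
t 16.4 tip u,v,n mm [-26.5  23.6  -2.2] tooly phi 9.7 tilt err 1.0 F uvn [-0.1  0.6 -0.5] q [ 0.12  0.51 -0.75  1.69  0.57  0.89 -0.87] g 0.007
t 16.4 shift mm (tool) [ 5.7 -1.9  2.9] turn [ 0.005 -0.001 -0.007] F [ 0.7  0.2 -0.4] q [ 0.12  0.51 -0.75  1.69  0.57  0.89 -0.87]
```

```bash
python3 -m creep '[[5,-2,0,0.08,0,0,0],[0,0,4,0,0,0,0],[0,0,4,0,0,0,0],[0,0,0,0,0,0,0]]'; python3 -c "from h import *;rel()"; python3 -m creep '[[0,0,1.5,0,0,0,0],[0,0,0,0,0,0,0]]'; python3 -c "from h import *;rel()"
```

```text
time: 16.8
position: [0.6141, 0.256, 0.2374]
tool_rot: [1.434, 0.999, -1.056]
ft_force: [0.5, 0.8, -0.3]
grip_width: 0.003
t 16.8 tip u,v,n mm [-18.   19.7  -7.4] tooly phi 14.3 tilt err 1.0 F uvn [-0.7  0.5 -0.5] q [ 0.12  0.5  -0.73  1.7   0.56  0.87 -0.93] g 0.003
time: 17.0
position: [0.6138, 0.2555, 0.237]
tool_rot: [1.434, 1.0, -1.056]
ft_force: [0.7, 1.0, -0.3]
grip_width: 0.005
t 17.0 tip u,v,n mm [-17.7  19.2  -7.7] tooly phi 14.3 tilt err 1.0 F uvn [-0.9  0.7 -0.5] q [ 0.13  0.5  -0.73  1.7   0.56  0.87 -0.93] g 0.005
```

```bash
python3 -m creep '[[0,1,2,0,0,0,0],[0,1,2,0,0,0,0],[0,0,0,0,0,0,0]]'; python3 -c "from h import *;rel()"; python3 -m creep '[[0,1,1.5,0,0,0,0],[0,0,0,0,0,0,0]]'; python3 -c "from h import *;rel()"
```

```text
time: 17.3
position: [0.6152, 0.2513, 0.2369]
tool_rot: [1.434, 1.0, -1.057]
ft_force: [-0.7, 1.4, 0.6]
grip_width: 0.004
t 17.3 tip u,v,n mm [-13.3  19.8  -8. ] tooly phi 14.3 tilt err 1.0 F uvn [-1.5 -0.3  0.7] q [ 0.13  0.5  -0.73  1.7   0.56  0.86 -0.93] g 0.004
time: 17.5
position: [0.6161, 0.2491, 0.2368]
tool_rot: [1.433, 0.999, -1.058]
ft_force: [0.1, 0.2, 0.4]
grip_width: 0.003
t 17.5 tip u,v,n mm [-10.9  20.3  -8.3] tooly phi 14.3 tilt err 1.0 F uvn [-0.1  0.3  0.3] q [ 0.14  0.5  -0.73  1.7   0.56  0.86 -0.92] g 0.003
```

```bash
python3 -m creep '[[0,0,-6,0,0,0,0],[-20,0,0,0,0,0,0],[-40,0,0,0,0,0,0],[-40,0,30,0,0,0,0],[0,0,40,0,0,0,0]]'; python3 -m creep '[[0,0,0,0,0,0,0],[0,0,0,0,0,0,0]]'; python3 look.py 13
```

```text
time: 18.0
position: [0.5836, 0.1868, 0.337]
tool_rot: [1.437, 0.999, -1.041]
ft_force: [1.0, -0.1, 1.3]
grip_width: 0.007
time: 18.2
position: [0.5839, 0.1808, 0.3305]
tool_rot: [1.435, 0.997, -1.058]
ft_force: [0.4, -0.1, -0.4]
grip_width: 0.005
t 18.2 tip u,v,n mm [52.1  4.3 93.1] tooly phi 14.4 tilt err 1.0 F uvn [ 0.2  0.3 -0.4] q [ 0.35  0.29 -0.83  1.75  0.35  0.95 -0.7 ] g 0.005
```

View pics/w13.png

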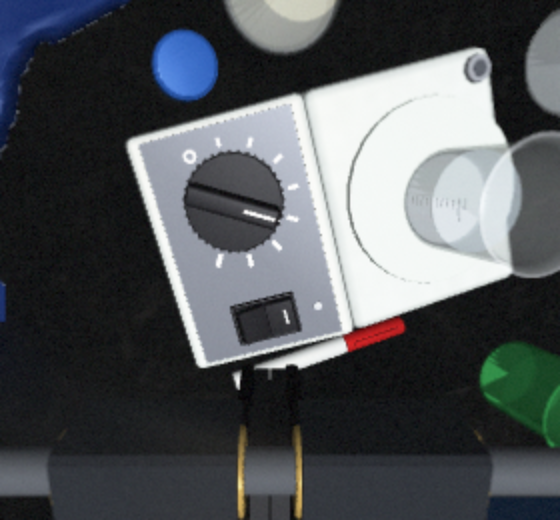

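```bash
python3 - <<'E'
from ang import *
ang("pics/w13.npz",(243,210),(276,219))
d=load("pics/w13.npz")
org=H-Rz@np.array([-.0612,.022,.0637])
# rocker end heights: compare
a=cv2.resize(d["img"][120:200,205:295,::-1],None,fx=6,fy=6,interpolation=cv2.INTER_CUBIC)
cv2.imwrite("pics/w13c.png",a)
E
```

```text
[[ 2.1  5.2]
 [10.1 19.2]] phi 29.7
```

View pics/w13c.png

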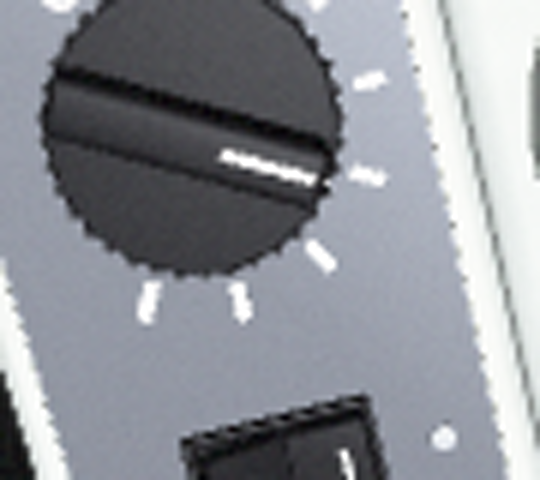

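```bash
python3 - <<'E'
from h import *
F=lambda p:(120+(p[0]+.5)/2-.5,40+(p[1]+.5)/2-.5)
def cen(f,p):
    d=load(f);g=cv2.cvtColor(d["img"],cv2.COLOR_RGB2GRAY).astype(float);x0,y0=map(lambda z:int(round(z)),p)
    w=np.clip(g[y0-4:y0+5,x0-4:x0+5]-110,0,None);yy,xx=np.mgrid[y0-4:y0+5,x0-4:x0+5]
    return d,((w*xx).sum()/w.sum(),(w*yy).sum()/w.sum())
C=lambda x,y:(200+(x+.5)/4.2-.5,85+(y+.5)/4.2-.5)
sets={"before":[("pics/wrist1.npz",C(273,480)),("pics/w5.npz",F((84,161))),("pics/w6.npz",F((274,347)))],
"after":[("pics/w8.npz",F((269,228))),("pics/w12.npz",F((226,327))),("pics/w13.npz",F((287,317))),("pics/w10.npz",F((41,369)))]}
for k,l in sets.items():
    o=[cen(*a) for a in l];x=tri(o)
    print(k,[((x-H)@a*1e3).round(1) for a in (u,v,n)],[np.linalg.norm(proj(d,x)-c).round(2) for d,c in o])
from bench import get_image
for nn in ("top","scene"):
    d=get_image(nn);cv2.imwrite(f"pics/{nn}9.png",d["img"][:,:,::-1])
E
```

```text
before [np.float64(64.8), np.float64(8.8), np.float64(-14.5)] [np.float64(0.06), np.float64(0.08), np.float64(0.09)]
after [np.float64(64.7), np.float64(11.1), np.float64(-17.3)] [np.float64(0.38), np.float64(0.21), np.float64(0.12), np.float64(0.57)]
```

View pics/scene9.png

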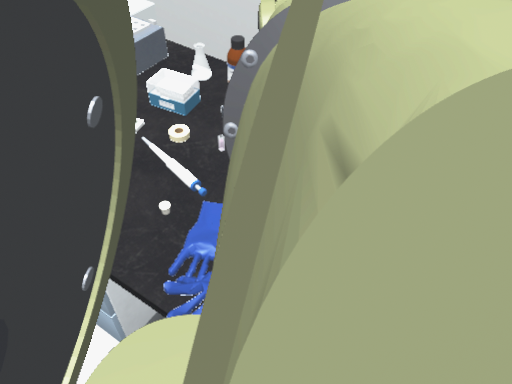

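```bash
python3 -m creep '[[-30,0,0,0,0,0,0],[-20,0,0,0,0,0,0],[0,0,0,0,0,0,0],[0,0,0,0,0,0,0]]'; python3 look.py 14
```

```text
time: 18.75
position: [0.5705, 0.1814, 0.3773]
tool_rot: [1.433, 1.001, -1.055]
ft_force: [0.2, -0.4, -0.2]
grip_width: 0.007
t 18.75 tip u,v,n mm [ 49.1   3.5 141.8] tooly phi 14.2 tilt err 1.0 F uvn [ 0.4  0.1 -0.2] q [ 0.39  0.21 -0.86  1.73  0.28  1.03 -0.64] g 0.007
```

View pics/w14.png

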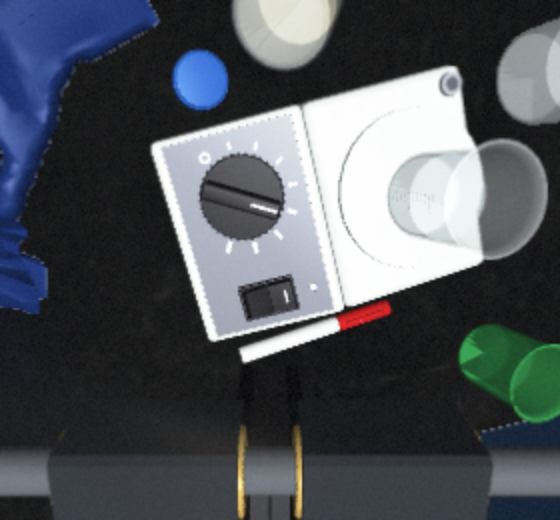

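The selector points at mark 5 (line from about (250,205) to (278,212)). The beaker, marker, cap and flask stand where they were, and the arm is clear of everything.

```bash
python3 -c "
from bench import ctrl
print(ctrl.close_job())"
```

```text
the job is handed in; nothing more can be done
None
```

I turned the selector back to off, pressed the power rocker on, turned the selector up to 5, and handed the job in at about 18.8 s. The fingertips stayed shut throughout.

- **Selector to off:** it started at 4. I pushed its bar anticlockwise, and the wrist image then put the pointer at -119.4° (off is -120°).
- **Rocker on:** I pressed the upper half until it reached its stop, at about 17 N. Its white line, triangulated before and after, had dropped 2.8 mm at the line, tilted as it should when on.
- **Selector to 5:** I pushed it clockwise to 4, lifted off to check, then moved one more click. The final pointer angle was 29.7° (5 is 30°), and I saw no sign of it passing 5.
- **Surroundings:** the last wrist image showed the beaker, marker, cap and flask undisturbed and the fingertips well clear. I judged this by eye and did not measure their positions.

Two checks were weaker than the rest. At 4 the pointer read -4.1° instead of 0°, which I took as pixel error because half a click is 15°. The scene camera was blocked by the arm at the end, so the final state rests on the wrist images alone.

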